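# Top up the leaning tin holder to its mark

## Task

Fill the leaning tin holder exactly to its mark: first lower the spice tin that stands on the counter into the tube. Then turn the carousel by its knob until the one tin that will bring the top of the stack level with the mark sits squarely in the middle of the gap in the wire guard, take it out through the gap and lower it onto the first. Lower the tins in rather than dropping them, leave the other two tins in their pockets and do not disturb the things standing around.

Things in the scene. Friction and masses are not known exactly. Their poses are not given: they have to be found in the camera images.
- tube: Fixed aluminium tube of the tin holder, leaning 30 deg to the robot. Origin: centre of its inner floor (42 mm above the counter); z: up its axis; y: level. Bore 68 mm, wall 3 mm; the mouth flares out from 69 mm to the rim 79 mm above the floor (85 mm across). At +y and -y a 43 mm wide slot runs its full height, open at the top, so fingers straddling a tin along y can go down with it.
- mark (a point): Centre of the tube at the marked height: a raised dark 4 mm band round the tube's outside, its middle 66 mm above the tube's floor along the axis. The tube starts empty.
- counter_tin (a point): Flat round aluminium tin, 60 mm across and 38 mm high, standing alone on the counter in front of the arm. The point is its centre, half-way up; z is its axis.
- mid_tin (a point): Flat round aluminium tin, 60 mm across and 28 mm high, in a pocket of the carousel. The point is its centre, half-way up; z is its axis.
- thick_tin (a point): Flat round aluminium tin, 60 mm across and 42 mm high, in a pocket of the carousel; centre, half-way up.
- thin_tin (a point): Flat round aluminium tin, 60 mm across and 18 mm high, in a pocket of the carousel; centre, half-way up.
- stand: Carousel's fixed stand and wire guard. Origin: on the turning axis at counter level; -x points out through the guard's gap, roughly at the robot; z up. The guard is a flat grid of wires 100 mm above the counter, 131 mm radius, over the platter except a gap of 50 deg either side of -x and a 34 mm radius hole round the axis. Two wire legs at 146 mm radius towards the rear.
- knob (a point): Centre of the carousel's knob: wooden bar 56 mm long (x), 18 mm wide (y), 36 mm high, on the turning axis 136 mm above the counter; turns with the platter (125 mm radius, top face 34 mm above the counter). Its 3 pockets are centred 90 mm from the axis, each with four 8 mm high pins round the tin that leave it free for fingers on its two sides along the rim (tangentially).
- platter (a joint): Turn of the carousel, rad, 0 at the start, growing counter-clockwise from above, -3.1 to 3.1; light friction (0.05 N m), stays where left.
- tin_counter: The counter tin again; origin at the centre of its underside.
- tin_mid: The 28 mm tin again; origin at the centre of its underside.
- teapot: Bystander: aluminium teapot, 124 mm body, 136 mm high, spout along its x; origin at the centre of its underside.
- cups: Bystander: stack of white ceramic cups, 80 mm across, 136 mm high; origin at the centre of its underside.
- canister: Bystander: yellow plastic canister with white twist cap, 94 mm across, 146 mm high; origin at the centre of its underside.
- jar: Bystander: small glass jar, 64 mm across, 85 mm high; origin at the centre of its underside.
Mind the look-alikes: they are no part of the job. Leave any red or yellow look-alike of the tin_counter alone.

How it is judged:
On the way, in this order (a step that is already met when the one before it is completed fails the run):
1. the counter tin lies on the floor of the tube (x of counter_tin in the frame of tube between -0.006 and 0.006 m and y of counter_tin in the frame of tube between -0.006 and 0.006 m and z of counter_tin in the frame of tube between 0.015 and 0.023 m and angle between the z axis of counter_tin and the z axis of tube, either way round below 0.12 rad), for 0.2 s.
2. the carousel is turned so that the 28 mm tin, still in its pocket, is in the middle of the guard's gap (within 20 mm of its centre line) (y of mid_tin in the frame of stand between -0.02 and 0.02 m and x of mid_tin in the frame of stand between -0.11 and -0.07 m and z of mid_tin in the frame of stand between 0.04 and 0.056 m), for 0.2 s.
At the end, for the whole second after the job is handed in: The counter tin lies flat on the tube floor and the 28 mm tin flat on it, each within 6 mm of the axis each way, 4 mm of its height and 0.12 rad of square, at rest and released, so the top is level with the mark; the 42 and 18 mm tins are still in their pockets and the carousel is still (all of step 1 and x of mid_tin in the frame of tube between -0.006 and 0.006 m and y of mid_tin in the frame of tube between -0.006 and 0.006 m and z of mid_tin in the frame of tube between 0.048 and 0.056 m and angle between the z axis of mid_tin and the z axis of tube, either way round below 0.12 rad and linear speed of each of tin_counter, tin_mid below 0.02 m/s and not (z of thick_tin in the frame of knob above -0.061 m or horizontal distance between thick_tin and knob above 0.105 m or horizontal distance between thick_tin and knob below 0.075 m) and not (z of thin_tin in the frame of knob above -0.073 m or horizontal distance between thin_tin and knob above 0.105 m or horizontal distance between thin_tin and knob below 0.075 m) and velocity of joint platter between -0.05 and 0.05 rad/s); the robot touches nothing.
It fails at once if a tin is dropped into the tube (faster than 0.6 m/s inside it) ((x of counter_tin in the frame of tube between -0.035 and 0.035 m and y of counter_tin in the frame of tube between -0.035 and 0.035 m and z of counter_tin in the frame of tube between 0 and 0.12 m and linear speed of tin_counter above 0.6 m/s) or (x of mid_tin in the frame of tube between -0.035 and 0.035 m and y of mid_tin in the frame of tube between -0.035 and 0.035 m and z of mid_tin in the frame of tube between 0 and 0.12 m and linear speed of tin_mid above 0.6 m/s)).
It fails at once if one of the other two tins leaves its pocket ((z of thick_tin in the frame of knob above -0.061 m or horizontal distance between thick_tin and knob above 0.105 m or horizontal distance between thick_tin and knob below 0.075 m) or (z of thin_tin in the frame of knob above -0.073 m or horizontal distance between thin_tin and knob above 0.105 m or horizontal distance between thin_tin and knob below 0.075 m)).
It fails at once if a bystander is pushed more than 30 mm (distance of any of teapot, cups, canister, jar from where it was at the start of the episode above 0.03 m).
It also fails if it takes over 61 s, if anything falls off the work surface, if the arm or the gripper's body presses on something with over 40 N, if the wrist force passes 120 N, or if a joint passes its speed limit or range.

## Robot

A 6-joint arm with a two-finger parallel gripper is mounted at the origin on the work surface. World frame = base frame: x ahead of the robot, y to its left, z up, the work surface at z = 0. Lengths are in m, angles in rad, forces in N, time in s.
With the tool pointing down it reaches from about 0.3 to 0.75 m from the base axis. Payload 8.5 kg.
Tool frame: the origin (TCP) lies midway between the tips of the shut fingers; the grasp point (between the pads) lies 19 mm behind it; z points along the fingers, y is the line along which they close (so a half turn about z gives the same grasp; the last joint's range is limited). The gripper opens to 88 mm and grips with 3 to 60 N. Pads are 18 mm wide; open, the fingers measure 123 mm over their backs; the gripper's body (75 mm by 187 mm) begins 45 mm behind the grasp point.
Start: joints at [1.034, 0.381, 1.297, -0, 1.464, -0.215], TCP at [0.174, 0.522, 0.239] pointing down, gripper open.
Joint ranges: [-3.11, 3.11], [-0.89, 2.33], [0.22, 2.48], [-1.42, 4.56], [0.17, 2.85], [-2.88, 2.88]. Speed limits (rad/s): [2.39, 2.39, 3.14, 3.14, 3.14, 3.14].

## Interface

Orientations are given as a unit quaternion [x, y, z, w].
In Python, from workcell import env gives the robot as it stands.
- The arm moves only by the shell command python3 -m creep 'ROWS'. ROWS is JSON, a list of rows, each a list of 7 numbers: the shift along the tool's x, y, z in units of 25 mm (1.0 is 25 mm), then the turn, a rotation vector about the tool's x, y, z in units of 4 degrees (1.0 is 4 degrees), then the gripper's target within -1 to 1 (shut at 1, half-way at 0, fully open at -1). In form: [[tx, ty, tz, wx, wy, wz, hand], ...]. A call has 1 to 5 rows; each row shifts and turns the commanded pose from where the row before left it, along the tool's axes as they then stand; what a row does not reach is not made up. A row lasts 1/8 s, in which the tool goes at most 62.5 mm and 10.7 degrees, less where a joint would pass 70% of its speed; a pose out of reach is approached as far as the arm can. A call with a number of a shift or a turn outside -1 to 1 is refused whole. A call with a gripper value outside its range is refused whole. The fingers move at their own pace and stop on an object; the grip force is fixed at half the most. Time passes only in rows, so rows that do not move let the fingers close. It gives the time, the measured TCP pose, the force, the opening and the grip force at its end, in the units of the state.
- env.sense(): the state, without advancing time (a new reading comes with each control period).
- env.get_image(name): name is "side" or "top" or "wrist"; returns a dict with "pixels" (384x512x3 uint8, blue, green, red), "intrinsics" (3x3 intrinsics, pixels), "k1" (the pictures are not rectified: a ray, as slopes to the right and down, at radius r is drawn at 1 + k1 r^2 times it, then the intrinsics apply), "view" (4x4, takes a point from world to camera coordinates); the wrist camera has in their place "T_tool_cam" (4x4, takes a point from camera to tool coordinates, whose origin is the TCP and whose axes are the flange's). Camera axes: x right, y down, z forward; pixel columns grow to the right and rows downward; lengths in m; the calibration is good to about 2 mm. A picture is of the moment at which its call begins: read the wrist's pose just before it. There is no depth.
- env.sign_off(): hands the job in; it is judged then, once.
Trained networks look in the newest picture that a camera, given by its name, has taken for a name from the list of things; names that differ only in an ending like _2 or _b are one class to them, and where a whole thing is asked for, a point or a joint stands for the part that bears it (a point fixed in the world has none). Each returns a list of dicts, best first, with "p" (0 to 1); they miss things now and then, are a little off and sometimes report something else, mostly with a low value. They report only what shows in the picture. A call takes as long as a camera call. They do not tell look-alikes from the thing itself.
- env.find_in(camera, thing): "bbox" ([left, top, right, bottom] in pixels, round what is visible of it).
- env.silhouettes(camera, thing): "pixels" (384x512 bool, what is visible of it) and "bbox" ([left, top, right, bottom] in pixels, round what is visible of it).
- env.mark_of(camera, thing): "pixel" ([column, row] in pixels: a listed point, or the origin of a listed thing).
The state is a dict: "time": time; "joint_positions": joint angles; "joint_vel": joint speeds; "joint_torque": joint torques, N m; "eef_pos": TCP position; "eef_rot": TCP orientation; "ft_force": force on the tool from outside, world axes, zero at the start; "torque": the same for the moment, N m; "grip_width": finger opening in m; "finger_force": force on a finger pad.
Only numpy, scipy, OpenCV 4.12 (cv2) and the standard library are available. Lean on these libraries where they do the work, as an engineer would, in place of code of your own. Each camera call takes 0.05 s, during which the arm holds its last target. There are 200 camera calls.

## Working session

There is one attempt and no reset: what is moved stays moved. The work goes in short steps, Python scripts to look and compute and a shell command to move; the robot and the scene stay as the last step left them, time stands still between calls to the robot, and variables do not carry over. Pictures are saved under pics/ and viewed, at most 10 in all, crops included, and the job is handed in when it is done.

```bash
ls; mkdir -p pics; python3 - <<'E'
from workcell import env
import cv2,numpy as np
s=env.sense();print(s['time'],s['eef_pos'],s['eef_rot'],s['grip_width'])
for c in ['top','side']:
    im=env.get_image(c);cv2.imwrite(f'pics/{c}0.png',im['pixels'])
    print(c,np.round(im['intrinsics'],1).tolist(),im['k1'],np.round(im['view'],3).tolist())
    for t in ['tube','mark','counter_tin','mid_tin','thick_tin','thin_tin','stand','knob','teapot','cups','canister','jar']:
        r=env.mark_of(c,t);print(t,[(np.round(d['pixel'],1).tolist(),round(d['p'],2)) for d in r[:4]])
E
```

```text
pics
0.0 [0.17382089 0.52151976 0.23815371] [ 1.60190981e-01  9.87085778e-01 -6.76442309e-04 -2.43181650e-04] 0.08818856307238229
top [[416.0, 0.0, 254.2], [0.0, 416.0, 191.8], [0.0, 0.0, 1.0]] -0.044900875829250904 [[0.011, -1.0, -0.01, 0.007], [-0.997, -0.011, -0.073, 0.569], [0.073, 0.011, -0.997, 1.326], [0.0, 0.0, 0.0, 1.0]]
tube [([192.6, 193.2], 0.76)]
mark [([193.0, 201.3], 0.75)]
counter_tin [([272.4, 260.6], 0.86), ([229.9, 255.5], 0.79), ([250.8, 194.4], 0.75), ([252.7, 224.8], 0.58)]
mid_tin [([349.5, 201.1], 0.49), ([194.5, 191.7], 0.21), ([296.9, 187.5], 0.17)]
thick_tin [([296.2, 185.0], 0.49)]
thin_tin [([331.2, 156.1], 0.57)]
stand [([264.1, 124.2], 0.59), ([322.9, 187.9], 0.58)]
knob [([329.3, 184.5], 0.81)]
teapot [([115.9, 178.3], 0.68)]
cups [([400.9, 255.3], 0.57)]
canister [([130.4, 239.5], 0.91), ([405.7, 253.8], 0.44), ([320.7, 189.4], 0.26)]
jar [([264.0, 122.4], 0.95), ([349.2, 201.2], 0.71)]
side [[490.5, 0.0, 248.3], [0.0, 490.5, 191.8], [0.0, 0.0, 1.0]] 0.023526696600930708 [[-0.978, -0.21, 0.002, 0.567], [-0.136, 0.625, -0.768, 0.157], [0.16, -0.752, -0.64, 1.752], [0.0, 0.0, 0.0, 1.0]]
tube [([240.0, 243.4], 0.84), ([258.8, 152.9], 0.25)]
mark [([252.0, 231.1], 0.65), ([270.0, 163.3], 0.44)]
counter_tin [([248.5, 214.4], 0.81), ([312.4, 208.1], 0.6), ([305.5, 235.3], 0.54), ([278.9, 215.6], 0.52)]
mid_tin [([272.0, 155.4], 0.54), ([257.1, 154.7], 0.47)]
thick_tin [([253.8, 180.4], 0.67)]
thin_tin [([237.7, 163.7], 0.46)]
stand [([256.7, 175.9], 0.97)]
knob [([256.1, 154.6], 0.96), ([237.7, 166.0], 0.5)]
teapot [([205.6, 309.8], 0.9)]
cups [([318.8, 149.4], 0.65), ([253.4, 180.2], 0.44), ([257.0, 154.9], 0.31)]
canister [([275.1, 311.0], 0.74), ([257.1, 151.6], 0.32)]
jar [([191.5, 202.6], 0.64)]
```

```bash
python3 - <<'E'
import cv2
a=cv2.imread('pics/top0.png')[100:300,80:440];cv2.imwrite('pics/top0c.png',cv2.resize(a,None,fx=2.2,fy=2.2,interpolation=cv2.INTER_CUBIC))
a=cv2.imread('pics/side0.png')[120:340,150:380];cv2.imwrite('pics/side0c.png',cv2.resize(a,None,fx=2.7,fy=2.7,interpolation=cv2.INTER_CUBIC))
E
```

```text
(no output)
```

View pics/top0c.png

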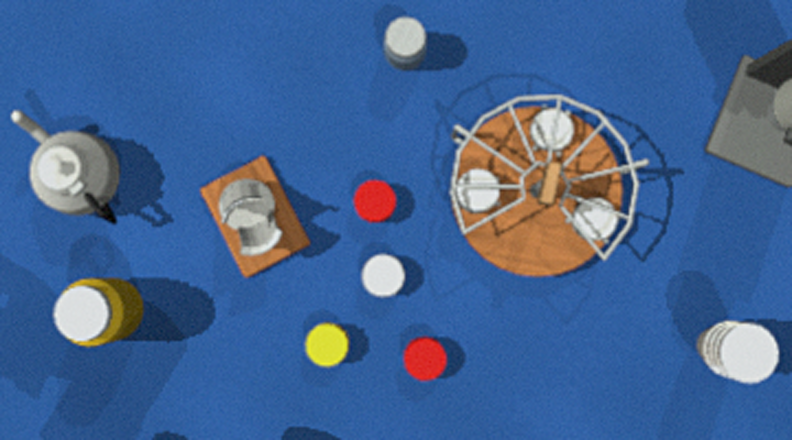

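View pics/side0c.png

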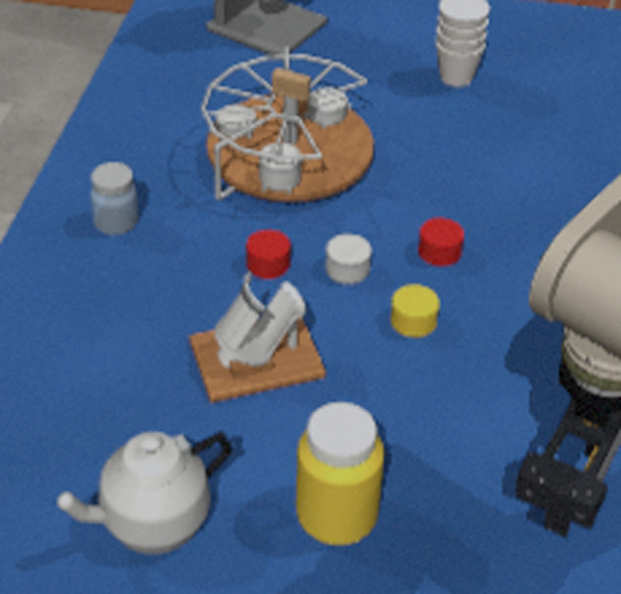

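The target is the grey tin at top pixel (253,225). It is the only aluminium one; the reds at (251,192) and (273,262) and the yellow at (229,256) are look-alikes. In the carousel, the side view shows thick at the lower left, thin at the back and mid at top pixel (349,200). The tube leans towards the lower right of the top view.

```bash
cat > h.py <<'E'
from workcell import env
import numpy as np, cv2
from scipy.spatial.transform import Rotation as R
def cam(name):
    s=env.sense(); im=env.get_image(name)
    if 'view' in im: T=np.linalg.inv(np.array(im['view']))
    else:
        T=np.eye(4);T[:3,:3]=R.from_quat(s['eef_rot']).as_matrix();T[:3,3]=s['eef_pos'];T=T@np.array(im['T_tool_cam'])
    return dict(im=im['pixels'],K=np.array(im['intrinsics']),k1=im['k1'],T=T,V=np.linalg.inv(T))
def ray(c,px):
    p=cv2.undistortPoints(np.array([[px]],float),c['K'],np.array([c['k1'],0,0,0]))[0,0]
    return c['T'][:3,3],c['T'][:3,:3]@np.array([p[0],p[1],1])
def at(c,px,z):
    o,d=ray(c,px);return o+d*(z-o[2])/d[2]
def tri(rs):
    A=0;b=0
    for o,d in rs:
        d=d/np.linalg.norm(d);P=np.eye(3)-np.outer(d,d);A=A+P;b=b+P@o
    return np.linalg.solve(A,b)
def proj(c,p):
    q,_=cv2.projectPoints(np.array(p,float).reshape(-1,1,3),cv2.Rodrigues(c['V'][:3,:3])[0],c['V'][:3,3],c['K'],np.array([c['k1'],0,0,0]))
    return q[:,0]
def move(pos,Rt):
    "rows needed from current pose: shift in tool axes (units) and rotvec (units)"
    s=env.sense();Rc=R.from_quat(s['eef_rot'])
    return np.round(Rc.inv().apply(np.array(pos)-s['eef_pos'])/.025,2),np.round(np.degrees((Rc.inv()*Rt).as_rotvec())/4,2)
E
python3 - <<'E'
from h import *
t=cam('top');s=cam('side')
f=lambda v:np.round(v,4).tolist()
for n,a,b,z in [('ctin',(252.7,224.8),(278.9,215.6),.019),('mid',(349.5,201.1),(272,155.4),.048),('thick',(296.2,185),(253.8,180.4),.055),('thin',(331.2,156.1),(237.7,163.7),.043),('knob',(329.3,184.5),(256.1,154.6),.136),('stand',(322.9,187.9),(256.7,175.9),0),('tube',(192.6,193.2),(240,243.4),.042),('mark',(193,201.3),(252,231.1),.042+.066*np.cos(np.pi/6))]:
    print(n,f(at(t,a,z)),f(at(s,b,z)),'tri',f(tri([ray(t,a),ray(s,b)])))
c=lambda x,y:(x/2.2+80,y/2.2+100)
for p in [(605,256),(466,231)]: print('guard end',f(at(t,c(*p),.1)))
for p in [(203,190),(265,157),(308,243),(247,276)]: print('board',f(at(t,c(*p),.02)))
print('tee',f(at(t,(115.9,178.3),0)),'can',f(at(t,(130.4,239.5),0)))
E
```

```text
ctin [0.4623, 0.0163, 0.019] [0.4619, 0.0128, 0.019] tri [0.4619, 0.0162, 0.0221]
mid [0.5405, -0.2899, 0.048] [0.5466, -0.3159, 0.048] tri [0.5406, -0.2848, 0.0706]
thick [0.5893, -0.1201, 0.055] [0.5853, -0.127, 0.055] tri [0.5864, -0.1199, 0.0606]
thin [0.6845, -0.2331, 0.043] [0.6748, -0.2355, 0.043] tri [0.6793, -0.2333, 0.0448]
knob [0.5845, -0.2109, 0.136] [0.5891, -0.1861, 0.136] tri [0.5904, -0.2138, 0.116]
stand [0.5856, -0.213, 0.0] [0.5931, -0.2266, 0.0] tri [0.5873, -0.2107, 0.0128]
tube [0.5608, 0.2091, 0.042] [0.5649, 0.2032, 0.042] tri [0.562, 0.2084, 0.0476]
mark [0.5321, 0.1982, 0.0992] [0.5258, 0.1937, 0.0992] tri [0.5285, 0.1972, 0.1024]
guard end [0.4916, -0.295, 0.1]
guard end [0.5241, -0.103, 0.1]
board [0.5839, 0.2795, 0.02]
board [0.6338, 0.1885, 0.02]
board [0.5073, 0.1225, 0.02]
board [0.4578, 0.2114, 0.02]
tee [0.6105, 0.473, 0.0] can [0.409, 0.4178, 0.0]
```

```bash
python3 -m creep '[[-0.97,-0.87,-0.18,0,0,0,-1],[-0.97,-0.87,0.18,0,0,0,-1],[-0.97,-0.87,0.18,0,0,0,-1],[-0.97,-0.87,0.18,0,0,0,-1],[-0.97,-0.87,0.18,0,0,0,-1]]'
python3 -m creep '[[-0.97,-0.87,0.18,0,0,0,-1],[-0.97,-0.87,0.18,0,0,0,-1],[-0.97,-0.87,0.18,0,0,0,-1],[-0.97,-0.87,0.18,0,0,0,-1],[-0.97,-0.87,0.18,0,0,0,-1]]'
python3 -m creep '[[-0.97,-0.87,0.18,0,0,0,-1],[-0.97,-0.87,0.18,0,0,0,-1],[-0.97,-0.87,0.18,0,0,0,-1],[-0.97,-0.87,0.18,0,0,-0.8,-1],[0,0,0,0,0,-1,-1]]'
python3 - <<'E'
from h import *
s=env.sense();print(s['joint_positions'])
d=np.array([-.883,-.469,0]);k=np.array([0,0,1.])
y=np.array([-.469,.883,0]);z=-k
print(move([.462,.015,.15],R.from_matrix(np.c_[np.cross(y,z),y,z])))
E
```

```text
time: 2.02
eef_pos: [0.255, 0.3793, 0.2252]
eef_rot: [0.16, 0.987, 0.0, 0.0]
ft_force: [0.8, -0.3, 0.3]
grip_width: 0.0879
finger_force: 0.0
time: 2.65
eef_pos: [0.3357, 0.2378, 0.2028]
eef_rot: [0.16, 0.987, 0.0, 0.0]
ft_force: [0.3, 0.1, 0.4]
grip_width: 0.088
finger_force: 0.0
time: 3.28
eef_pos: [0.4006, 0.124, 0.1845]
eef_rot: [0.098, 0.995, -0.0, -0.0]
ft_force: [-1.0, 0.6, -0.5]
grip_width: 0.0877
finger_force: 0.0
[ 1.63087501e-02  2.08741978e-01  1.72533265e+00 -1.96460328e-04
  1.20759690e+00 -1.35764004e+00]
(array([-3.26, -3.8 ,  1.38]), array([-0.  , -0.  , -9.81]))
```

```bash
python3 -m creep '[[-0.82,-0.95,0.34,0,0,0,-1],[-0.82,-0.95,0.34,0,0,0,-1],[-0.82,-0.95,0.34,0,0,0,-1],[-0.82,-0.95,0.34,0,0,0,-1],[0,0,0,0,0,-1,-1]]'
python3 -m creep '[[0,0,0,0,0,-1,-1],[0,0,0,0,0,-1,-1],[0,0,0,0,0,-1,-1],[0,0,0,0,0,-1,-1],[0,0,0,0,0,-1,-1]]'
python3 -m creep '[[0,0,0,0,0,-1,-1],[0,0,0,0,0,-1,-1],[0,0,0,0,0,-1,-1],[0,0,0,0,0,-0.8,-1],[0,0,0,0,0,0,-1]]'
python3 - <<'E'
from h import *
c=cam('wrist');cv2.imwrite('pics/w1.png',c['im'])
for r in env.mark_of('wrist','counter_tin'): print(r['pixel'],r['p'],at(c,r['pixel'],.019))
for r in env.silhouettes('wrist','counter_tin'): print('sil',r['bbox'],r['p'])
s=env.sense();print(s['eef_pos'],s['joint_positions'],'tcp->px',proj(c,[.462,.015,.019]))
y=np.array([-.469,.883,0]);z=np.array([0,0,-1.])
print(move([.462,.015,.018],R.from_matrix(np.c_[np.cross(y,z),y,z])))
E
```

```text
time: 3.9
eef_pos: [0.4624, 0.0147, 0.1502]
eef_rot: [0.064, 0.998, -0.0, -0.0]
ft_force: [-1.1, -0.6, 0.1]
grip_width: 0.0882
finger_force: 0.0
time: 4.53
eef_pos: [0.4617, 0.0163, 0.1509]
eef_rot: [-0.112, 0.994, -0.0, 0.0]
ft_force: [-0.1, 0.2, -0.8]
grip_width: 0.0877
finger_force: 0.0
time: 5.15
eef_pos: [0.4617, 0.0164, 0.1508]
eef_rot: [-0.241, 0.97, -0.0, 0.0]
ft_force: [-0.1, 0.1, 0.3]
grip_width: 0.088
finger_force: 0.0
[218.4, 277.4] 0.96 [0.56953071 0.02810241 0.019     ]
[386.0, 126.6] 0.9 [0.35888019 0.09359918 0.019     ]
[251.7, 185.0] 0.74 [0.4640092  0.01234957 0.019     ]
[258.8, 24.8] 0.74 [ 0.33970851 -0.04613451  0.019     ]
[402.6, 372.0] 0.59 [0.58974859 0.28841269 0.019     ]
sil [217.5, 150.6, 288.3, 225.8] 0.92
sil [345.3, 94.0, 426.7, 167.9] 0.92
sil [186.8, 246.4, 247.7, 302.3] 0.76
sil [218.1, 0.0, 294.6, 66.0] 0.65
[0.46163663 0.01633402 0.15077891] [-2.21820060e-01  3.21756374e-01  1.67514027e+00 -1.58465683e-05
  1.14460540e+00 -2.27968775e+00] tcp->px [[255.19623198 184.45302887]]
(array([ 0.01, -0.05,  5.31]), array([-0.  ,  0.  , -0.02]))
```

View pics/w1.png

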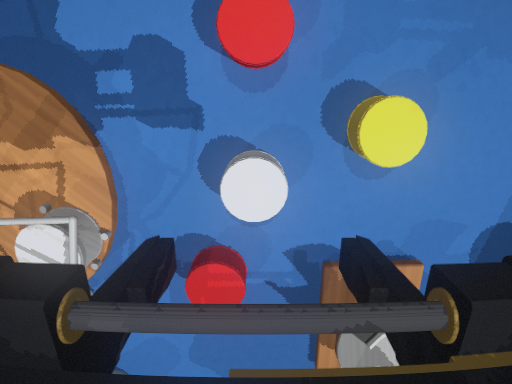

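The wrist view shows the grey tin at (251,187), with red ones at (217,277) and (256,25) and the yellow at (387,130). The grey tin is the target, and it sits at about (0.463, 0.014). Next I descend and grip.

```bash
python3 -m creep '[[0,-0.06,1,0,0,0,-1],[0,0,1,0,0,0,-1],[0,0,1,0,0,0,-1],[0,0,1,0,0,0,-1],[0,0,1,0,0,0,-1]]'
python3 -m creep '[[0,0,0.31,0,0,0,-1],[0,0,0,0,0,0,1],[0,0,0,0,0,0,1],[0,0,0,0,0,0,1],[0,0,0,0,0,0,1]]'
python3 -m creep '[[0,0,0,0,0,0,1],[0,0,-1,0,0,0,1],[0,0,-1,0,0,0,1],[0,0,-1,0,0,0,1],[0,0,-1,0,0,0,1]]'
python3 -m creep '[[0,0,-1,0,0,0,1],[0,0,-1,0,0,0,1],[0,0,-1,0,0,0,1],[0,0,-1,0,0,0,1],[0,0,-1,0,0,0,1]]'
python3 - <<'E'
from h import *
d=np.array([-.883,-.469,0]);k=np.array([0,0,1.])
tz=.5*d+.866*k
# pre-look pose: vertical tool, well away so wrist cam sees tube
y=np.array([-.469,.883,0]);z=-tz;Rt=R.from_matrix(np.c_[np.cross(y,z),y,z])
tube=np.array([.5625,.207,.042])
for h in [.2,.16,.12]:
  print(tube+tz*h,move(tube+tz*h,Rt))
T=np.array(env.get_image('wrist')['T_tool_cam']);print(np.round(T,3))
E
```

```text
time: 5.92
eef_pos: [0.4625, 0.015, 0.025]
eef_rot: [-0.241, 0.97, -0.0, 0.0]
ft_force: [1.1, -0.4, -0.3]
grip_width: 0.0883
finger_force: 0.0
time: 6.55
eef_pos: [0.4627, 0.0149, 0.0187]
eef_rot: [-0.242, 0.97, -0.0, 0.001]
ft_force: [-0.1, 0.6, 6.1]
grip_width: 0.0592
finger_force: 30.0
time: 7.18
eef_pos: [0.462, 0.0151, 0.1188]
eef_rot: [-0.242, 0.97, 0.0, -0.0]
ft_force: [1.2, 0.5, -2.6]
grip_width: 0.0589
finger_force: 30.0
time: 7.8
eef_pos: [0.4619, 0.0151, 0.2438]
eef_rot: [-0.242, 0.97, 0.0, -0.0]
ft_force: [0.9, 0.2, -1.5]
grip_width: 0.0595
finger_force: 30.0
[0.4742 0.1601 0.2152] (array([-3.15,  4.89,  1.14]), array([ 0. , -7.5, -0. ]))
[0.49186 0.16948 0.18056] (array([-3.95,  4.89,  2.53]), array([ 0. , -7.5, -0. ]))
[0.50952 0.17886 0.14592] (array([-4.75,  4.89,  3.91]), array([ 0. , -7.5, -0. ]))
[[-0.001 -0.951 -0.309  0.081]
 [ 1.    -0.    -0.001  0.001]
 [ 0.001 -0.309  0.951 -0.146]
 [ 0.     0.     0.     1.   ]]
```

```bash
python3 -m creep '[[-0.9,0.8,0,0,0,0,1],[-0.9,0.8,0,0,0,0,1],[-0.9,0.8,0,0,0,0,1],[-0.9,0.8,0,0,0,0,1],[-0.9,0.8,0,0,0,0,1]]'
python3 -m creep '[[-0.9,0.89,0,0,0,0,1],[0,0,0,0,0,0,1]]'
python3 - <<'E'
from h import *
c=cam('wrist');im=c['im'].copy()
for n,z in [('tube',.042),('mark',.042+.066*.866)]:
    for r in env.mark_of('wrist',n): print(n,r['pixel'],r['p'],at(c,r['pixel'],z))
d=np.array([-.883,-.469,0]);k=np.array([0,0,1.]);tz=.5*d+.866*k;y=np.cross(tz,d);y/=np.linalg.norm(y);x=np.cross(y,tz)
tube=np.array([.5625,.207,.042]);a=np.linspace(0,2*np.pi,40)
for rr,h in [(.0425,.079),(.034,.069),(.034,0)]:
    P=tube+tz*h+rr*(np.cos(a)[:,None]*x+np.sin(a)[:,None]*y)
    cv2.polylines(im,[proj(c,P).round().astype(int)],True,(0,255,255),1)
np.savez('w2.npz',**c)
cv2.imwrite('pics/w2.png',cv2.resize(im[:,80:430],None,fx=1.55,fy=1.55))
E
```

```text
time: 8.48
eef_pos: [0.5148, 0.1571, 0.2422]
eef_rot: [-0.242, 0.97, 0.0, -0.001]
ft_force: [0.2, -0.2, -0.7]
grip_width: 0.0596
finger_force: 30.0
time: 8.72
eef_pos: [0.5241, 0.1876, 0.2419]
eef_rot: [-0.243, 0.97, 0.0, -0.001]
ft_force: [0.4, 0.7, -1.3]
grip_width: 0.0593
finger_force: 30.0
mark [260.9, 195.3] 0.57 [0.53420299 0.19787115 0.099156  ]
```

View pics/w2.png

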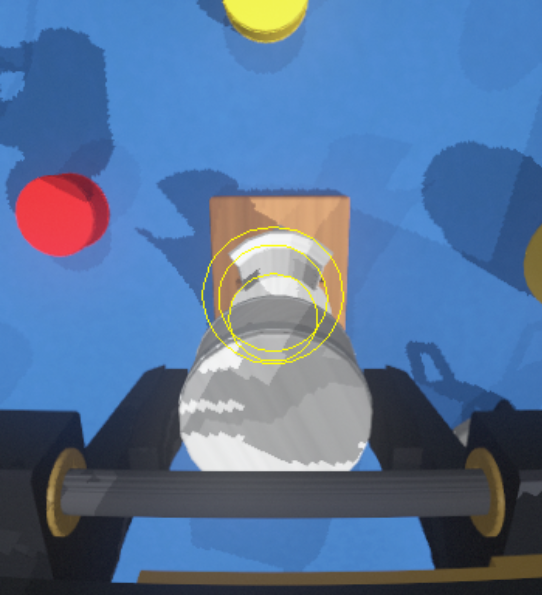

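The board edges run straight up the image, so the tube's yaw is right. The flare arc centre at crop x≈281 sits right of the model (274), so I'll check a shift of about 3 mm along tool +y.

```bash
python3 - <<'E'
from h import *
c=dict(np.load('w2.npz'));c['k1']=float(c['k1'])
im=c['im'];x0,y0,w,h,f=190,120,140,95,5.6
im=cv2.resize(im[y0:y0+h,x0:x0+w],None,fx=f,fy=f,interpolation=cv2.INTER_CUBIC)
d=np.array([-.883,-.469,0]);k=np.array([0,0,1.]);tz=.5*d+.866*k;y=np.array([-.469,.883,0]);x=np.cross(y,-tz)
tube=np.array([.5625,.207,.042])+.003*y
s=np.arcsin(.0215/.0425)
for rr,hh,col in [(.0425,.079,(0,255,255)),(.034,.069,(0,255,0))]:
    s=np.arcsin(.0215/rr);a=np.linspace(-np.pi/2+s,np.pi/2-s,30)
    P=tube+tz*hh+rr*(np.cos(a)[:,None]*x+np.sin(a)[:,None]*y)
    cv2.polylines(im,[((proj(c,P)-[x0,y0]+.5)*f).round().astype(int)],False,col,1)
cv2.imwrite('pics/w2b.png',im)
E
```

```text
(no output)
```

View pics/w2b.png

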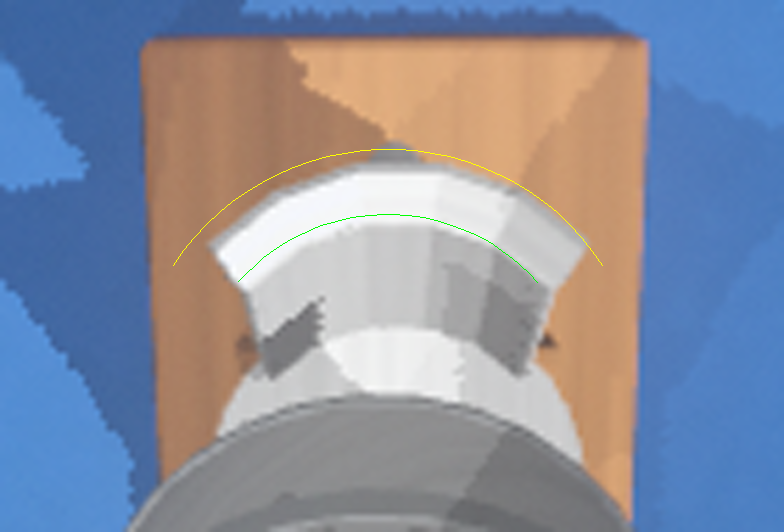

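The arc is centred about 12 px to the right of the model here (about 1.4 mm more along y) and 1–2 mm farther out. That puts the tube at (0.5616, 0.2115).

```bash
cat >> h.py <<'E'
d=np.array([-.883,-.469,0]);k=np.array([0,0,1.]);tz=.5*d+.866*k;ty=np.array([-.469,.883,0])
RT=R.from_matrix(np.c_[np.cross(ty,-tz),ty,-tz])
tube=np.array([.5616,.2115,.042])
E
python3 - <<'E'
from h import *
print(tube+tz*.14,move(tube+tz*.14,RT))
E
```

```text
[0.49979 0.17867 0.16324] (array([0.98, 0.2 , 3.17]), array([-0.  , -7.51, -0.01]))
```

```bash
python3 -m creep '[[0.98,0.2,0,0,-1,0,1],[0,0,0,0,-1,0,1],[0,0,0,0,-1,0,1],[0,0,0,0,-1,0,1],[0,0,0,0,-1,0,1]]'
python3 -m creep '[[0,0,0,0,-1,0,1],[0,0,0,0,-1,0,1],[0,0,0,0,-0.5,0,1],[0,0,0,0,0,0,1]]'
python3 - <<'E'
from h import *
print(move(tube+tz*.14,RT),move(tube+tz*.019,RT));print(env.sense()['joint_positions'])
E
```

```text
time: 9.5
eef_pos: [0.4999, 0.1782, 0.2431]
eef_rot: [-0.237, 0.956, 0.042, 0.17]
ft_force: [0.0, -0.5, -1.1]
grip_width: 0.0594
finger_force: 30.0
time: 10.0
eef_pos: [0.4997, 0.1783, 0.2429]
eef_rot: [-0.233, 0.938, 0.062, 0.251]
ft_force: [-0.5, 0.0, -0.9]
grip_width: 0.0597
finger_force: 30.0
(array([1.58, 0.01, 2.77]), array([-0.01, -0.01, -0.02])) (array([1.58, 0.02, 7.6 ]), array([-0.01, -0.01, -0.02]))
[ 0.00627565  0.15820114  1.70892468  0.31849523  0.82779392 -2.21436985]
```

```bash
python3 -m creep '[[0.8,0.01,0.93,0,0,0,1],[0.78,0,0.93,0,0,0,1],[0,0,0.92,0,0,0,1],[0,0,0,0,0,0,1]]'
python3 - <<'E'
from h import *
print(move(tube+tz*.14,RT))
c=cam('side');a=c['im'][190:300,190:310];cv2.imwrite('pics/s2.png',cv2.resize(a,None,fx=5,fy=5,interpolation=cv2.INTER_CUBIC))
E
```

```text
time: 10.5
eef_pos: [0.5006, 0.1795, 0.1621]
eef_rot: [-0.233, 0.938, 0.063, 0.25]
ft_force: [0.6, -0.5, -0.8]
grip_width: 0.0595
finger_force: 30.0
(array([ 0.01, -0.02, -0.06]), array([ 0.01, -0.04, -0.01]))
```

View pics/s2.png

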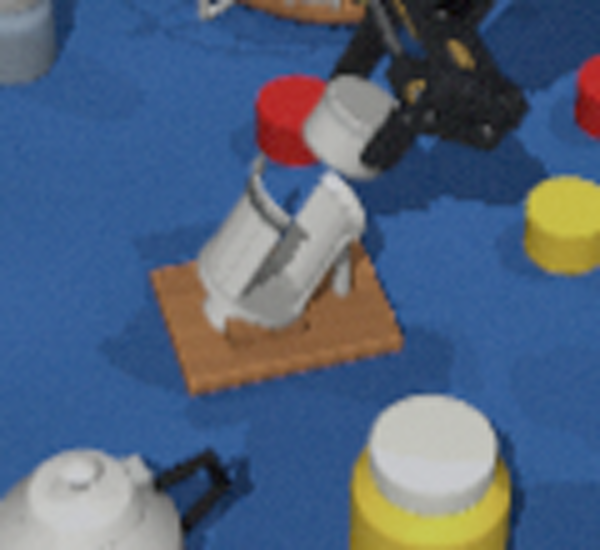

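The tin hangs in line with the tube axis, with the mouth at about (310,195) in the crop and the tin at (350,125). I'll lower it.

```bash
python3 -m creep '[[0,0,0.7,0,0,0,1],[0,0,0.7,0,0,0,1],[0,0,0.6,0,0,0,1],[0,0,0.5,0,0,0,1],[0,0,0.4,0,0,0,1]]'
python3 -m creep '[[0,0,0.4,0,0,0,1],[0,0,0.4,0,0,0,1],[0,0,0.3,0,0,0,1],[0,0,0.3,0,0,0,1],[0,0,0,0,0,0,1]]'
python3 - <<'E'
from h import *
print(move(tube+tz*.019,RT))
E
```

```text
time: 11.18
eef_pos: [0.533, 0.1968, 0.1]
eef_rot: [-0.233, 0.937, 0.063, 0.251]
ft_force: [0.4, 0.0, -1.6]
grip_width: 0.0595
finger_force: 30.0
time: 11.8
eef_pos: [0.5481, 0.205, 0.0695]
eef_rot: [-0.233, 0.937, 0.063, 0.251]
ft_force: [0.3, 0.4, -0.8]
grip_width: 0.059
finger_force: 30.0
(array([ 0.03, -0.02,  0.49]), array([ 0.  , -0.01, -0.  ]))
```

```bash
python3 -m creep '[[0.02,0,0.2,0,0,0,1],[0,0,0.15,0,0,0,1],[0,0,0.1,0,0,0,1],[0,0,0,0,0,0,1]]'
python3 - <<'E'
from h import *
s=env.sense();print(s['ft_force'],s['torque'],move(tube+tz*.019,RT))
E
```

```text
time: 12.3
eef_pos: [0.5527, 0.2074, 0.0598]
eef_rot: [-0.233, 0.937, 0.063, 0.251]
ft_force: [0.2, -0.9, -0.3]
grip_width: 0.0596
finger_force: 30.0
[ 0.15935798 -0.94758325 -0.26372841] [-0.11734764  0.28606611  0.00303581] (array([ 0.02, -0.02,  0.05]), array([ 0., -0., -0.]))
```

Nothing touched yet, so I'll feel for the floor in small steps.

```bash
python3 -m creep '[[0,0,0.04,0,0,0,1],[0,0,0.04,0,0,0,1]]' | grep -E 'pos|force'
python3 -m creep '[[0,0,0.04,0,0,0,1],[0,0,0,0,0,0,1]]'| grep -E 'pos|force'

```

```text
eef_pos: [0.5536, 0.2078, 0.0583]
ft_force: [0.4, 0.0, -1.1]
finger_force: 30.0
eef_pos: [0.5538, 0.2079, 0.058]
ft_force: [-6.8, -4.7, 7.9]
finger_force: 30.0
```

```bash
python3 -m creep '[[0,0,0,0,0,0,-0.7],[0,0,0,0,0,0,-0.7],[0,0,0,0,0,0,-0.7]]'
python3 -m creep '[[0,0,-0.5,0,0,0,-0.7],[0,0,-1,0,0,0,-0.7],[0,0,-1,0,0,0,-0.7],[0,0,-1,0,0,0,-0.7],[0,0,-1,0,0,0,-0.7]]'
python3 - <<'E'
from h import *
c=cam('wrist');cv2.imwrite('pics/w3.png',c['im'])
c=cam('side')
for n in ['counter_tin','tube']:
  for r in env.mark_of('side',n): print(n,r['pixel'],r['p'])
print('expect',proj(c,[tube+tz*.019,tube+tz*.038,tube]))
a=c['im'][200:290,190:310];w=cv2.imread('pics/w3.png')
a=cv2.resize(a,None,fx=4,fy=4,interpolation=cv2.INTER_CUBIC)
cv2.imwrite('pics/s3.png',a)
s=env.sense();print(s['joint_positions'],s['eef_pos'])
E
```

```text
time: 13.18
eef_pos: [0.5541, 0.2081, 0.0573]
eef_rot: [-0.233, 0.937, 0.063, 0.251]
ft_force: [0.3, -0.1, -0.3]
grip_width: 0.075
finger_force: 0.0
time: 13.8
eef_pos: [0.5036, 0.1813, 0.1561]
eef_rot: [-0.233, 0.937, 0.062, 0.251]
ft_force: [-0.2, -0.1, 0.1]
grip_width: 0.0749
finger_force: 0.0
counter_tin [316.3, 208.7] 0.8
counter_tin [246.9, 216.5] 0.7
counter_tin [304.3, 236.1] 0.55
counter_tin [246.2, 242.8] 0.51
tube [241.0, 243.7] 0.57
expect [[243.10168635 241.30351752]
 [245.82084043 237.28290815]
 [240.410273   245.28329791]]
[ 0.01394329  0.28833927  1.84202967  0.43021077  0.57856306 -2.35545535] [0.50433643 0.18158107 0.15505299]
```

View pics/s3.png

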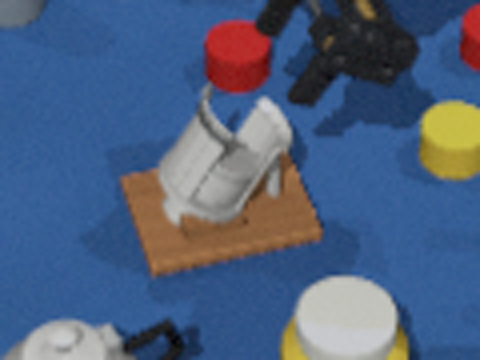

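The counter tin is visible in the slot, seated on the tube floor (crop (222,185)). Now on to the carousel.

```bash
python3 -m creep '[[0,0,-1,0,0,0,-1],[0,0,-1,0,0,0,-1],[0,-1,-0.5,0,1,0,-1],[0,-1,0,0,1,0,-1],[0,-1,0,0,1,0,-1]]' >/dev/null
python3 -m creep '[[0,-1,0,0,1,0,-1],[0,-1,0,0,1,0,-1],[0,-1,0,0,1,0,-1],[0,-1,0,0,1,0,-1],[0,-1,0,0,0.5,0,-1]]'
python3 - <<'E'
from h import *
a=np.radians(73);y=np.array([np.cos(a),np.sin(a),0]);z=-k
print(move([.585,-.212,.26],R.from_matrix(np.c_[np.cross(y,z),y,z])))
E
```

```text
time: 15.25
eef_pos: [0.5713, -0.01, 0.2074]
eef_rot: [-0.242, 0.97, 0.0, -0.002]
ft_force: [-0.1, -0.1, 0.2]
grip_width: 0.0883
finger_force: 0.0
(array([ 3.32, -7.39, -2.11]), array([ 0.  , -0.05, 11.25]))
```

```bash
python3 -m creep '[[0.4,-0.93,-0.27,0,0,0,-1],[0.4,-0.93,-0.27,0,0,0,-1],[0.42,-0.93,-0.27,0,0,0,-1],[0.42,-0.92,-0.26,0,0,0,-1],[0.42,-0.92,-0.26,0,0,0,-1]]' >/dev/null
python3 -m creep '[[0.42,-0.92,-0.26,0,0,0,-1],[0.42,-0.92,-0.26,0,0,0,-1],[0.42,-0.92,-0.26,0,0,1,-1],[0,0,0,0,0,1,-1],[0,0,0,0,0,1,-1]]' >/dev/null
python3 -m creep '[[0,0,0,0,0,1,-1],[0,0,0,0,0,1,-1],[0,0,0,0,0,1,-1],[0,0,0,0,0,1,-1],[0,0,0,0,0,1,-1]]'>/dev/null
python3 -m creep '[[0,0,0,0,0,1,-1],[0,0,0,0,0,1,-1],[0,0,0,0,0,0.3,-1],[0,0,0,0,0,0,-1]]'
python3 - <<'E'
from h import *
c=cam('wrist');np.savez('w4.npz',**c);cv2.imwrite('pics/w4.png',c['im'])
for n,zz in [('knob',.136),('mid_tin',.048),('thick_tin',.055),('thin_tin',.043),('stand',0)]:
  for r in env.mark_of('wrist',n)[:2]: print(n,np.round(r['pixel']),round(r['p'],2),at(c,r['pixel'],zz))
for r in env.silhouettes('wrist','knob')[:1]:
  m=r['pixels'];print(r['p'],r['bbox'],cv2.minAreaRect(np.argwhere(m)[:,::-1].astype(np.float32)))
print(env.sense()['joint_positions'])
E
```

```text
time: 17.62
eef_pos: [0.584, -0.2117, 0.2609]
eef_rot: [0.115, 0.993, 0.0, -0.0]
ft_force: [0.1, 0.3, 0.4]
grip_width: 0.0878
finger_force: 0.0
knob [262. 192.] 0.83 [ 0.58978725 -0.20842783  0.136     ]
mid_tin [185. 151.] 0.91 [ 0.54706559 -0.29024768  0.048     ]
thick_tin [336. 153.] 0.95 [ 0.58759618 -0.11907772  0.055     ]
thin_tin [261. 235.] 0.78 [ 0.67521717 -0.22803245  0.043     ]
0.77 [163.4, 58.1, 362.4, 258.4] ((260.2500305175781, 157.74998474121094), (196.57568359375, 197.2827911376953), 45.0)
[-5.38259182e-01  4.96021718e-01  1.03989054e+00  7.55812256e-06
  1.60562981e+00 -1.87829739e+00]
```

View pics/w4.png

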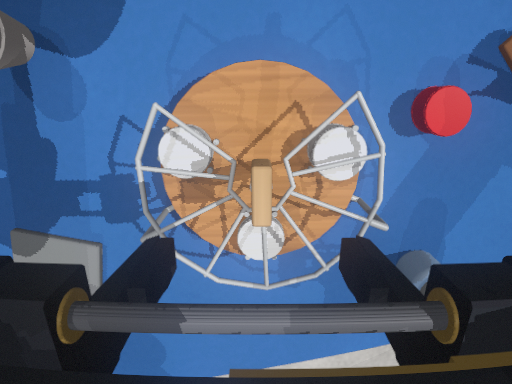

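The wrist view shows the knob bar at (262,192) lined up with the tool. Mid is at (185,151), thick at (336,153), thin at (261,235), and the guard ends are at (157,105) and (360,95).

```bash
python3 - <<'E'
from h import *
c=dict(np.load('w4.npz'));c['k1']=float(c['k1'])
g=[at(c,p,.1) for p in [(157,105),(360,95)]]
ins=[at(c,p,.1) for p in [(235,161),(287,159)]]
print('ends',g,ins,'knobtop',at(c,(262,193),.154))
# line intersections give axis; 
A=np.c_[(g[0]-ins[0])[:2],-(g[1]-ins[1])[:2]];t=np.linalg.solve(A,(ins[1]-ins[0])[:2]);ax=ins[0][:2]+t[0]*(g[0]-ins[0])[:2];print('axis',ax)
ax=np.array([.5865,-.2105])
an=[np.degrees(np.arctan2(*(q[:2]-ax)[::-1]))%360 for q in g];print(an,np.mean(an),[np.linalg.norm(q[:2]-ax) for q in g])
for p,z in [((185,151),.048),((336,153),.055),((261,235),.043)]:
  q=at(c,p,z)[:2]-ax;print(np.degrees(np.arctan2(q[1],q[0]))%360,np.linalg.norm(q))
print(move([.5865,-.2105,.128],R.from_quat(env.sense()['eef_rot'])))
E
```

```text
ends [array([ 0.49091934, -0.28959676,  0.1       ]), array([ 0.52657812, -0.09635884,  0.1       ])] [array([ 0.56218743, -0.22951022,  0.1       ]), array([ 0.57218981, -0.17781564,  0.1       ])] knobtop [ 0.58462838 -0.20741498  0.154     ]
axis [ 0.58864543 -0.20720332]
[np.float64(219.609097894089), np.float64(117.69859586473976)] 168.65384687941437 [np.float64(0.12406433927639329), np.float64(0.12891406750007894)]
243.3856844755549 0.08904275426753926
89.12189333377985 0.09173831811542732
348.9093382506456 0.09015185258014603
(array([-0.09,  0.07,  5.35]), array([0., 0., 0.]))
```

```bash
python3 -m creep '[[-0.09,0.14,1,0,0,0,-1],[0,0,1,0,0,0,-1],[0,0,1,0,0,0,-1],[0,0,1,0,0,0,-0.5],[0,0,1,0,0,0,0]]' >/dev/null
python3 -m creep '[[0,0,0.3,0,0,0,0],[0,0,0,0,0,0,1],[0,0,0,0,0,0,1],[0,0,0,0,0,0,1],[0,0,0,0,0,0,1]]'
```

```text
time: 19.23
eef_pos: [0.5869, -0.2089, 0.1296]
eef_rot: [0.115, 0.993, -0.0, 0.0]
ft_force: [-0.1, -0.1, -0.9]
grip_width: 0.0205
finger_force: 0.0
```

```bash
python3 -m creep '[[0,0,0,0,0,0,1],[0,0,0,0,0,0.5,1],[0,0,0,0,0,1,1],[0,0,0,0,0,1,1],[0,0,0,0,0,1,1]]'
python3 -m creep '[[0,0,0,0,0,1,1],[0,0,0,0,0,1,1],[0,0,0,0,0,1,1],[0,0,0,0,0,1,1],[0,0,0,0,0,1,1]]'
python3 -m creep '[[0,0,0,0,0,1,1],[0,0,0,0,0,1,1],[0,0,0,0,0,1,1],[0,0,0,0,0,1,1],[0,0,0,0,0,1,1]]'
python3 -m creep '[[0,0,0,0,0,1,1],[0,0,0,0,0,1,1],[0,0,0,0,0,1,1],[0,0,0,0,0,1,1],[0,0,0,0,0,1,1]]'
python3 -m creep '[[0,0,0,0,0,0.15,1],[0,0,0,0,0,0,1]]'
```

```text
time: 19.85
eef_pos: [0.5871, -0.2083, 0.1295]
eef_rot: [0.237, 0.971, 0.0, 0.0]
ft_force: [-0.0, 3.3, 2.7]
grip_width: 0.0176
finger_force: 30.0
time: 20.48
eef_pos: [0.5876, -0.2077, 0.1295]
eef_rot: [0.402, 0.916, 0.001, 0.001]
ft_force: [4.8, 6.5, 2.1]
grip_width: 0.0182
finger_force: 30.0
time: 21.1
eef_pos: [0.5883, -0.2072, 0.1296]
eef_rot: [0.555, 0.832, 0.002, 0.001]
ft_force: [7.7, 7.9, 1.8]
grip_width: 0.0182
finger_force: 30.0
time: 21.72
eef_pos: [0.5892, -0.207, 0.1296]
eef_rot: [0.691, 0.723, 0.003, 0.001]
ft_force: [13.7, 9.6, -1.6]
grip_width: 0.0177
finger_force: 30.1
time: 21.98
eef_pos: [0.5892, -0.2071, 0.1295]
eef_rot: [0.694, 0.72, 0.003, 0.001]
ft_force: [12.9, 9.0, -0.4]
grip_width: 0.0173
finger_force: 30.1
```

```bash
python3 -m creep '[[0,0,0,0,0,0,0],[0,0,0,0,0,0,0],[0,0,-1,0,0,0,-0.5],[0,0,-1,0,0,-1,-1],[0,0,-1,0,0,-1,-1]]' | grep -E 'pos|rot|force'
python3 -m creep '[[0,0,-1,0,0,-1,-1],[0,0,0,0,0,-1,-1],[0,0,0,0,0,-1,-1],[0,0,0,0,0,-1,-1],[0,0,0,0,0,-1,-1]]' >/dev/null
python3 -m creep '[[0,0,0,0,0,-1,-1],[0,0,0,0,0,-1,-1],[0,0,0,0,0,-1,-1],[0,0,0,0,0,-1,-1],[0,0,0,0,0,-1,-1]]' >/dev/null
python3 -m creep '[[0,0,0,0,0,-1,-1],[0,0,0,0,0,-1,-1],[0,0,0,0,0,-1,-1],[0,0,0,0,0,-1,-1],[0.8,0,0,0,0,-1,-1]]' >/dev/null
python3 -m creep '[[0.9,0,0,0,0,-1,-1],[0.9,0,0,0,0,-1,-1],[0.9,0,0,0,0,-0.3,-1],[0,0,0,0,0,0,-1]]' | grep -E 'pos|rot|force'
python3 - <<'E'
from h import *
c=cam('wrist');np.savez('w5.npz',**c)
cv2.imwrite('pics/w5.png',c['im'])
for n,zz in [('knob',.136),('mid_tin',.048),('thick_tin',.055),('thin_tin',.043)]:
  for r in env.mark_of('wrist',n)[:2]: print(n,np.round(r['pixel']),round(r['p'],2),at(c,r['pixel'],zz))
for r in env.silhouettes('wrist','mid_tin')[:1]: print(r['p'],r['bbox'])
a=np.radians(79.4);y=np.array([np.cos(a),np.sin(a),0])
print(move([.5,-.19,.046],R.from_matrix(np.c_[np.cross(y,-k),y,-k])))
E
```

```text
eef_pos: [0.5865, -0.2091, 0.2049]
eef_rot: [0.641, 0.767, -0.0, -0.0]
ft_force: [-0.0, 0.5, -0.0]
finger_force: 0.0
eef_pos: [0.5028, -0.1824, 0.2296]
eef_rot: [0.093, 0.996, -0.0, -0.0]
ft_force: [1.7, 0.1, 0.1]
finger_force: 0.0
knob [250. 292.] 0.84 [ 0.59060288 -0.20589903  0.136     ]
knob [249. 173.] 0.31 [ 0.48064975 -0.18458929  0.136     ]
mid_tin [250. 171.] 0.96 [ 0.50038304 -0.18928296  0.048     ]
thick_tin [282. 301.] 0.63 [ 0.66851376 -0.1826864   0.055     ]
thick_tin [248. 290.] 0.53 [ 0.64495246 -0.2206631   0.055     ]
thin_tin [176. 258.] 0.6 [ 0.59075655 -0.30021197  0.043     ]
0.57 [222.4, 141.5, 280.6, 199.5]
(array([ 0.11, -0.32,  7.32]), array([ 0.  , -0.  , -0.01]))
```

View pics/w5.png

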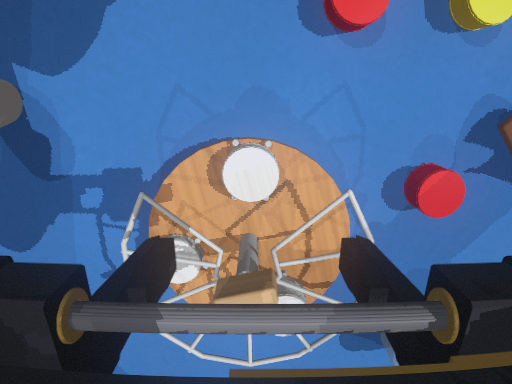

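The mid tin is centred in the gap at (250,171), with the guard ends at (140,197) and (352,194). I'll take it.

```bash
python3 -m creep '[[0.1,-0.29,1,0,0,0,-1],[0,0,1,0,0,0,-1],[0,0,1,0,0,0,-1],[0,0,1,0,0,0,-1],[0,0,1,0,0,0,-1]]' | grep -E 'pos|force'
python3 -m creep '[[0,0,1,0,0,0,-1],[0,0,0.8,0,0,0,-1],[0,0,0.5,0,0,0,-1],[0,0,0,0,0,0,-1]]'
```

```text
eef_pos: [0.5002, -0.1891, 0.1032]
ft_force: [0.7, -0.1, 0.2]
finger_force: 0.0
time: 26.4
eef_pos: [0.4999, -0.1889, 0.0461]
eef_rot: [0.093, 0.996, 0.0, -0.001]
ft_force: [-0.2, -0.1, 0.5]
grip_width: 0.088
finger_force: 0.0
```

```bash
python3 -m creep '[[0,0,0,0,0,0,1],[0,0,0,0,0,0,1],[0,0,0,0,0,0,1],[0,0,0,0,0,0,1],[0,0,0,0,0,0,1]]' 
python3 -m creep '[[0,0,-0.5,0,0,0,1],[0,0,-1,0,0,0,1],[0,0,-1,0,0,0,1],[0,0,-1,0,0,0,1],[0,0,-1,0,0,0,1]]'
python3 -m creep '[[0,0,-1,0,0,0,1],[0,0,-1,0,0,0,1],[0,0,-1,0,0,0,1],[0,0,-1,0,0,0,1],[0,0,0,0,0,0,1]]'
python3 - <<'E'
from h import *
print(move([.5,.178,.24],R.from_matrix(np.c_[np.cross(ty,-k),ty,-k])))
E
```

```text
time: 27.02
eef_pos: [0.5001, -0.1891, 0.0471]
eef_rot: [0.093, 0.996, -0.0, 0.0]
ft_force: [-1.3, 0.9, 4.6]
grip_width: 0.0591
finger_force: 30.0
time: 27.65
eef_pos: [0.4997, -0.1889, 0.1605]
eef_rot: [0.093, 0.996, 0.0, -0.0]
ft_force: [-0.8, 0.0, -0.2]
grip_width: 0.0595
finger_force: 30.0
time: 28.28
eef_pos: [0.5002, -0.1892, 0.2608]
eef_rot: [0.093, 0.996, -0.001, 0.002]
ft_force: [-0.3, -0.5, -1.0]
grip_width: 0.0595
finger_force: 30.0
(array([ 2.72, 14.43,  0.81]), array([-0.03,  0.04, -9.65]))
```

```bash
python3 -m creep '[[0.18,0.96,0.05,0,0,0,1],[0.18,0.96,0.05,0,0,0,1],[0.18,0.96,0.05,0,0,0,1],[0.18,0.96,0.05,0,0,0,1],[0.18,0.96,0.05,0,0,0,1]]' >/dev/null
python3 -m creep '[[0.18,0.96,0.05,0,0,0,1],[0.18,0.96,0.05,0,0,0,1],[0.18,0.96,0.05,0,0,0,1],[0.18,0.96,0.05,0,0,0,1],[0.18,0.96,0.05,0,0,0,1]]' >/dev/null
python3 -m creep '[[0.18,0.96,0.05,0,0,0,1],[0.18,0.96,0.05,0,0,0,1],[0.18,0.96,0.05,0,0,0,1],[0.18,0.96,0.05,0,0,0,1],[0.2,0.96,0.05,0,0,-1,1]]'
python3 -m creep '[[0,0,0,0,0,-1,1],[0,0,0,0,0,-1,1],[0,0,0,0,0,-1,1],[0,0,0,0,0,-1,1],[0,0,0,0,0,-1,1]]' >/dev/null
python3 -m creep '[[0,0,0,0,0,-1,1],[0,0,0,0,0,-1,1],[0,0,0,0,0,-1,1],[0,0,0,0,0,-0.65,1],[0,0,0,0,-1,0,1]]' >/dev/null
python3 -m creep '[[0,0,0,0,-1,0,1],[0,0,0,0,-1,0,1],[0,0,0,0,-1,0,1],[0,0,0,0,-1,0,1],[0,0,0,0,-1,0,1]]' >/dev/null
python3 -m creep '[[0,0,0,0,-1,0,1],[0,0,0,0,-0.5,0,1],[0,0,0,0,0,0,1]]' 
python3 - <<'E'
from h import *
for h in [.14,.053]: print(move(tube+tz*h,RT))
E
```

```text
time: 30.15
eef_pos: [0.4989, 0.1781, 0.2391]
eef_rot: [0.057, 0.998, -0.0, -0.001]
ft_force: [0.9, 0.0, -1.1]
grip_width: 0.0589
finger_force: 30.0
time: 32.4
eef_pos: [0.4986, 0.1771, 0.2393]
eef_rot: [-0.233, 0.938, 0.063, 0.25]
ft_force: [0.6, -0.0, -1.3]
grip_width: 0.0593
finger_force: 30.0
(array([1.45, 0.03, 2.67]), array([ 0.01, -0.04, -0.02]))
(array([1.44, 0.03, 6.15]), array([ 0.01, -0.04, -0.02]))
```

```bash
python3 -m creep '[[0.73,0.03,0.9,0,0,0,1],[0.72,0,0.9,0,0,0,1],[0,0,0.87,0,0,0,1],[0,0,0.7,0,0,0,1],[0,0,0.7,0,0,0,1]]' | grep -E 'pos|force'
python3 -m creep '[[0,0,0.6,0,0,0,1],[0,0,0.5,0,0,0,1],[0,0,0.4,0,0,0,1],[0,0,0.3,0,0,0,1],[0,0,0.15,0,0,0,1]]' | grep -E 'pos|force'
python3 -m creep '[[0,0,0,0,0,0,1]]' | grep -E 'pos|force'
python3 - <<'E'
from h import *
print(move(tube+tz*.0505,RT))
E
```

```text
eef_pos: [0.5165, 0.1874, 0.1331]
ft_force: [-0.8, 0.5, -1.0]
finger_force: 30.0
eef_pos: [0.538, 0.1986, 0.0917]
ft_force: [0.4, 1.0, -1.3]
finger_force: 30.0
eef_pos: [0.5379, 0.1986, 0.0919]
ft_force: [-0.2, -0.5, -1.4]
finger_force: 30.0
(array([0.06, 0.01, 0.25]), array([-0.,  0., -0.]))
```

```bash
python3 -m creep '[[0.05,0,0.1,0,0,0,1],[0,0,0.07,0,0,0,1],[0,0,0.04,0,0,0,1]]' | grep -E 'pos|force'
python3 -m creep '[[0,0,0.04,0,0,0,1],[0,0,0,0,0,0,1]]' | grep -E 'pos|force'
```

```text
eef_pos: [0.5393, 0.1993, 0.0868]
ft_force: [-0.0, -0.6, -0.2]
finger_force: 30.0
eef_pos: [0.5397, 0.1995, 0.086]
ft_force: [-1.2, -0.8, 0.8]
finger_force: 30.0
```

```bash
python3 -m creep '[[0,0,0.03,0,0,0,1],[0,0,0,0,0,0,1]]' | grep -E 'pos|force'
```

```text
eef_pos: [0.5398, 0.1996, 0.086]
ft_force: [-8.1, -5.0, 11.0]
finger_force: 30.0
```

```bash
python3 -m creep '[[0,0,0,0,0,0,-0.7],[0,0,0,0,0,0,-0.7],[0,0,0,0,0,0,-0.7]]' | grep -E 'width|force'
python3 -m creep '[[0,0,-0.5,0,0,0,-0.7],[0,0,-1,0,0,0,-0.7],[0,0,-1,0,0,0,-0.7],[0,0,-1,0,0,0,-0.7],[0,0,-1,0,0,0,-0.7]]' | grep -E 'pos|force'
python3 -m creep '[[0,0,-1,0,0,0,-0.7],[0,0,-1,0,0,0,-0.7],[0,0,0,0,0,0,-0.7]]' | grep -E 'pos|force'
python3 - <<'E'
from h import *
c=cam('side')
for n in ['counter_tin','mid_tin','tube']:
  for r in env.mark_of('side',n): print(n,np.round(r['pixel'],1),r['p'])
print('expect',proj(c,[tube+tz*.019,tube+tz*.052]))
cv2.imwrite('pics/s4.png',cv2.resize(c['im'][130:290,190:310],None,fx=3.7,fy=3.7,interpolation=cv2.INTER_CUBIC))
E
```

```text
ft_force: [-1.3, -0.4, -0.6]
grip_width: 0.0751
finger_force: 0.0
eef_pos: [0.4896, 0.173, 0.184]
ft_force: [-0.9, -0.8, -0.7]
finger_force: 0.0
eef_pos: [0.4681, 0.1613, 0.2277]
ft_force: [0.0, -0.3, -0.3]
finger_force: 0.0
counter_tin [306.1 237.7] 0.87
counter_tin [242.6 245.3] 0.68
counter_tin [247.7 218.2] 0.65
counter_tin [312.6 207.2] 0.6
counter_tin [257.1 153.7] 0.17
mid_tin [249.3 232.9] 0.77
mid_tin [240.4 247.5] 0.35
expect [[243.10168635 241.30351752]
 [247.84245211 234.29382699]]
```

View pics/s4.png

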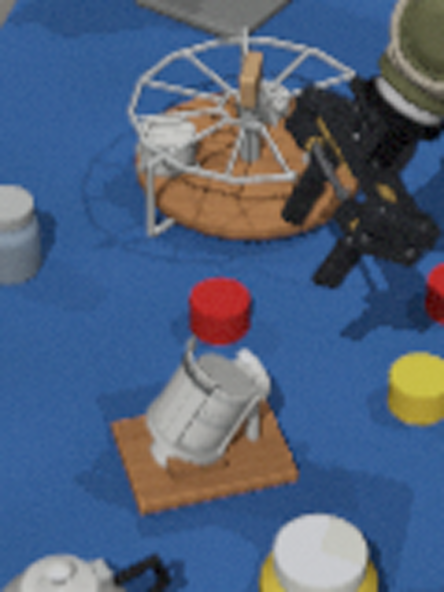

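Both tins sit flat in the tube: the mid tin's top is level in the mouth at crop (225,372), and the network's point (249,233) matches the expected (248,234). The other two tins are still in their pockets and the gripper is clear of everything.

```bash
python3 -c "
from workcell import env
print(env.sense()['time'],env.sign_off())"
```

```text
the job is handed in; nothing more can be done
36.225 None
```

I lowered the counter tin and then the 28 mm tin into the tube, released both, and handed the job in at 36.2 s; the last side view shows them flat and level, but no verdict was returned.

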